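Draw a slipped cutting-guide plate into line with a drift, then pin it

TASK

The steel stop plate on the cutting guide has slipped, so its pin hole is out of line with the hole in the white block below. Take the tapered drift from the wooden stand and work it upright down through both holes until its collar is down on the plate or nearly so, which draws the plate into line, then pull it out and stand it back in the stand, and put the straight locking pin through the same two holes until its collar sits flush on the plate. Feel the way and do not force either one (never more than 35 N on the guide), and leave the other things on the counter where they are.

Things in the scene. Friction and masses are not known exactly. Their poses are not given: they have to be found in the camera images.
- guide: Cutting guide, fixed to the counter: white plastic block 120 mm (its x) by 240 mm (its y), 46 mm high. Origin: centre of the block's underside, z up. It has a round through hole 17 mm wide, somewhere under the pin hole of the steel plate on top of it; where exactly is not measured.
- plate: Steel stop plate 90 x 200 x 6 mm on the block (origin: its underside's centre; axes as the guide's), 30 mm upstand at its +y end, two thumb nuts (18 mm high) 85 and 135 mm from the pin hole towards +y. It can be pushed sideways any way within about 10 mm of where the holes line up; the nuts hold it with a friction of about 5 N along each of x and y; no spring: it stays where left.
- plate_hole (a point): Centre of the plate's round pin hole (17 mm wide, 6 mm deep, 1 mm chamfer), at the plate's top face, 52 mm above the counter, z up; it moves with the plate. At the start the block's hole lies 4 to 8.5 mm off it sideways, in a direction that is not measured, so the holes overlap only in part.
- stand_hole_left (a point): Mouth of one of two 18 mm holes in the fixed wooden pin stand (60 x 140 mm, 52 mm high); this is the one at the stand's +y end. The point is at the stand's top face, z up. The holes are 80 mm apart and go through to the counter.
- stand_hole_right (a point): Mouth of the other hole of the pin stand, at its -y end; same form.
- drift_grip (a point): Centre of the drift's handle (square, 22 x 22 mm, flats along this point's x and y, 52 mm high, dark steel), 30 mm above the underside of the drift's collar; z up along the drift. The drift (120 g) starts upright in one of the stand's holes, its collar resting on the stand; handle top 56 mm above the collar's underside.
- drift_collar (a point): Centre of the underside of the drift's round collar (32 mm wide, 4 mm thick). Below it come 14 mm of parallel shank 15.4 mm wide, then a taper of 31 mm down to 5 mm at a rounded tip.
- drift_tip (a point): Tip of the drift, 46 mm below its collar's underside.
- pin_grip (a point): Centre of the locking pin's round knob (24 mm wide, from 10 to 40 mm above the collar's underside, bright steel, shorter and rounder than the drift's handle), 27 mm above the underside of its collar; z up. The pin (100 g) starts upright in the stand's other hole.
- pin_collar (a point): Centre of the underside of the pin's round collar (32 mm wide, 4 mm thick). Below it is a straight shank 14 mm wide and 40 mm long with a 2 mm wide, 3 mm high chamfer at the foot.
- pin_tip (a point): Foot of the pin, 40 mm below its collar's underside.
- drift: The drift as a whole; origin at the centre of its collar's underside.
- pin: The locking pin as a whole; origin at the centre of its collar's underside.
- flour_shaker: Bystander: steel flour shaker, 61 mm wide, 84 mm high, behind the guide; origin under its centre.
- slab_bar: Bystander: uncut white bar 47 x 152 x 34 mm, behind the guide; origin under its centre.
- sweet_cup: Bystander: fluted sweet cup, 75 mm wide, 33 mm high, on the robot's side of the guide; origin under its centre.
Things that resemble listed ones, but are neither listed nor needed, are in the scene too. What is shaped like the drift but blue or red is not meant.

How it is judged:
By the outcome, as a careful person would: the job done as asked, in the order asked, and still so for the second after the job is handed in, with the robot touching nothing.
It also fails if it takes over 62 s, if anything falls off the work surface, if the arm or the gripper's body presses on something with over 40 N, if the wrist force passes 120 N, or if a joint passes its speed limit or range.

ROBOT

A 7-joint arm with a two-finger parallel gripper is mounted at the origin on a cart in front of the work surface, level with it; the furniture and walls round the work are solid. World frame = base frame: x ahead of the robot, y to its left, z up, the work surface at z = 0. Lengths are in m, angles in rad, forces in N, time in s.
With the tool pointing down it reaches from about 0.375 to 0.925 m from the base axis. Payload 3.1 kg.
Tool frame: the origin (TCP) lies between the finger pads; the fingertips stand 22 mm ahead of it and the grasp point (between the pads) lies 3 mm ahead of it; z points along the fingers, y is the direction in which the jaws open and shut (so a half turn about z gives the same grasp; the last joint's range is limited). The gripper opens to 85 mm and grips with 20 to 120 N. Pads are 22 mm wide; open, the fingers measure 114 mm over their backs; the gripper's body (76 mm by 85 mm) begins 54 mm behind the grasp point. The pads swing forward as they close: fully open they stand 13 mm farther back than shut.
Start: joints at [1.009, 0.383, 0.044, 1.598, -0.018, 1.161, -0.05], TCP at [0.291, -0.581, 0.253] pointing down, gripper open.
Joint ranges: [-2.61, 2.61], [-0.41, 2.15], [-1.48, 1.57], [0, 2.5], [-1.57, 4.71], [0.05, 1.97], [-2.85, 2.85]. Speed limits (rad/s): [2.79, 2.79, 3.14, 3.14, 3.14, 3.14, 3.14].

INTERFACE

Orientations are given as a 3x3 rotation matrix whose columns are the frame's x, y, z axes.
In Python, from workcell import robot gives the robot as it stands.
- The arm moves only by the tool servo_tool, never from a script. Its argument "series" is text: rows parted by semicolons, each of 6 numbers parted by spaces: the shift along the tool's x, y, z in cm, then the turn, a rotation vector about the tool's x, y, z in rad. A call has exactly 8 rows; each row is the pose to reach, as a shift and turn from the pose commanded when the call began, along the tool's axes at that moment; what a row does not reach only later rows make up. A row lasts 1/12 s, in which the tool goes at most 41.7 mm and 7.16 degrees, less where a joint would pass 70% of its speed; a pose out of reach is approached as far as the arm can. A call with a gripper value outside its range is refused whole. "hand" is the finger opening in cm, from 0 to 8.54, set as the call begins (left out, the last holds). The fingers move at their own pace and stop on an object; "grip_force" is the grip in N (left out, the last holds). Time passes only in rows, so rows that repeat a pose let the fingers close, or fill a call up. It gives the time, the measured TCP pose, the force and the opening at its end, in the units of the state.
- robot.sense(): the state, without advancing time (a new reading comes with each control period).
- robot.grab_frame(name): name is "scene" or "side" or "wrist"; returns a dict with "frame" (420x560x3 uint8, blue, green, red), "camera_matrix" (3x3 intrinsics, pixels), "k1" (the pictures are not rectified: a ray, as slopes to the right and down, at radius r is drawn at 1 + k1 r^2 times it, then the intrinsics apply), "position" and "orientation" of the camera in the world; the wrist camera has in their place "mount" (4x4, takes a point from camera to tool coordinates, whose origin is the TCP and whose axes are the flange's). Camera axes: x right, y down, z forward; pixel columns grow to the right and rows downward; lengths in m; the calibration is good to about 2 mm. A picture is of the moment at which its call begins: read the wrist's pose just before it. There is no depth.
- robot.finish_job(): hands the job in, once; it reports no verdict.
Trained networks look in a picture, given as the dict that the camera call returned (one of the last four; its "shot" number tells which), for a name from the list of things; names that differ only in an ending like _2 or _b are one class to them, and where a whole thing is asked for, a point or a joint stands for the part that bears it (a point fixed in the world has none). Each returns a list of dicts, best first, with "confidence" (0 to 1); they miss things now and then, are a little off and sometimes report something else, mostly with a low value. They report only what shows in the picture. A call takes as long as a camera call. They do not tell look-alikes from the thing itself.
- robot.find_in(picture, thing): "at" ([x, y, z] in m, in world coordinates, good to about 4 mm: the middle of the surface that is visible of it).
The state is a dict: "time_s": time; "q": joint angles; "qd": joint speeds; "joint_torque": joint torques, N m; "ee_pos": TCP position; "tool_rot": TCP orientation; "force": force on the tool from outside, world axes, zero at the start; "torque": the same for the moment, N m; "width": finger opening in m.
Only numpy, scipy, OpenCV 4.12 (cv2) and the standard library are available. Lean on these libraries where they do the work, as an engineer would, in place of code of your own. Each camera call takes 0.05 s, during which the arm holds its last target. There are 200 camera calls.

## Working session

There is one attempt and no reset: what is moved stays moved. The work goes in short steps, Python scripts to look and compute and a tool call to move; the robot and the scene stay as the last step left them, time stands still between calls to the robot, and variables do not carry over. Pictures are saved under pics/ and viewed, about 8 in all and at most 12, crops included, and the job is handed in when it is done.

Besides the shell and the picture viewer there is one more tool, called after "Call:" in YAML: its name, and indented under it one key for each argument. servo_tool: Moves the arm, as the interface text tells. Its arguments: {"type":"object","properties":{"series":{"type":"string"},"hand":{"type":"number"},"grip_force":{"type":"number"}},"required":["series"]}

```bash
mkdir -p pics; ls; python3 - <<'E'
from workcell import robot
import cv2,numpy as np
s=robot.sense();print(s['time_s'],s['ee_pos'],np.round(s['tool_rot'],3).tolist(),s['force'],s['width'])
ims=[]
for n in('scene','side'):
    p=robot.grab_frame(n);cv2.imwrite(f'pics/{n}0.png',p['frame'])
    print(n,p['camera_matrix'],p['k1'],p['position'],np.round(p['orientation'],3).tolist())
    for t in('drift_grip','drift','pin_grip','pin','plate_hole','stand_hole_left','guide','plate','drift_collar','pin_collar','flour_shaker','sweet_cup','slab_bar'):
        print(t,[(np.round(d['at'],3).tolist(),round(d['confidence'],2)) for d in robot.find_in(p,t)[:3]])
p=robot.grab_frame('wrist');print(p['mount'],p['camera_matrix'],p['k1'])
E
```

```text
pics
0.0 [ 0.290367   -0.58054948  0.25186584] [[0.894, 0.447, -0.001], [0.447, -0.894, 0.002], [-0.0, -0.003, -1.0]] [ 0.97755535 -0.0559454  -0.01954544] 0.08537005494736026
scene [[455.09737433   0.         280.20054622]
 [  0.         455.09737433 204.33252762]
 [  0.           0.           1.        ]] -0.13195286155737626 [ 0.10768541 -0.74919693  1.06612086] [[0.836, -0.419, 0.354], [-0.549, -0.635, 0.543], [-0.003, -0.649, -0.761]]
drift_grip [([0.543, -0.206, 0.086], 0.64)]
drift [([0.54, -0.205, 0.09], 0.65), ([0.534, -0.223, 0.049], 0.44)]
pin_grip [([0.543, -0.279, 0.097], 0.67)]
pin [([0.539, -0.276, 0.095], 0.48)]
plate_hole [([0.539, -0.199, 0.084], 0.72), ([0.54, 0.111, 0.053], 0.58)]
stand_hole_left [([0.536, -0.216, 0.05], 0.86)]
guide [([0.539, 0.115, 0.05], 0.64)]
plate [([0.539, 0.115, 0.052], 0.58)]
drift_collar [([0.543, -0.201, 0.088], 0.61)]
pin_collar [([0.54, -0.278, 0.091], 0.65)]
flour_shaker [([0.785, -0.006, 0.067], 0.77), ([0.543, -0.199, 0.087], 0.61)]
sweet_cup [([0.537, -0.276, 0.094], 0.75), ([0.538, 0.114, 0.052], 0.18)]
slab_bar [([0.762, 0.224, 
[... 818 characters left out ...]
)]
drift_collar [([0.55, -0.208, 0.086], 0.81), ([0.39, -0.068, 0.018], 0.58), ([0.37, -0.318, 0.023], 0.56)]
pin_collar [([0.537, -0.284, 0.078], 0.69)]
flour_shaker [([0.798, -0.01, 0.072], 0.58), ([0.552, -0.299, 0.041], 0.3)]
sweet_cup [([0.376, 0.084, 0.024], 0.7)]
slab_bar []
[[-1.04474456e-03 -9.62066489e-01 -2.72813084e-01  6.91532196e-02]
 [ 9.99999223e-01 -1.19056277e-03  3.68958805e-04  2.33739320e-03]
 [-6.79764002e-04 -2.72812487e-01  9.62066986e-01 -1.21487305e-01]
 [ 0.00000000e+00  0.00000000e+00  0.00000000e+00  1.00000000e+00]] [[333.02274327   0.         279.3962801 ]
 [  0.         333.02274327 209.00503648]
 [  0.           0.           1.        ]] -0.007132330907602904
```

```bash
python3 -c "
import cv2,numpy as np
a=cv2.imread('pics/scene0.png');b=cv2.imread('pics/side0.png')
a=cv2.resize(a,(400,300),interpolation=cv2.INTER_AREA)
c=cv2.imread('pics/scene0.png')[130:330,180:480]
d=b[110:330,150:450]
out=np.vstack([np.hstack([a,cv2.resize(b,(400,300))]),np.hstack([cv2.resize(c,(400,267)),cv2.resize(d,(400,267))])])
cv2.imwrite('pics/v1.png',out)"
```

```text
(no output)
```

View pics/v1.png

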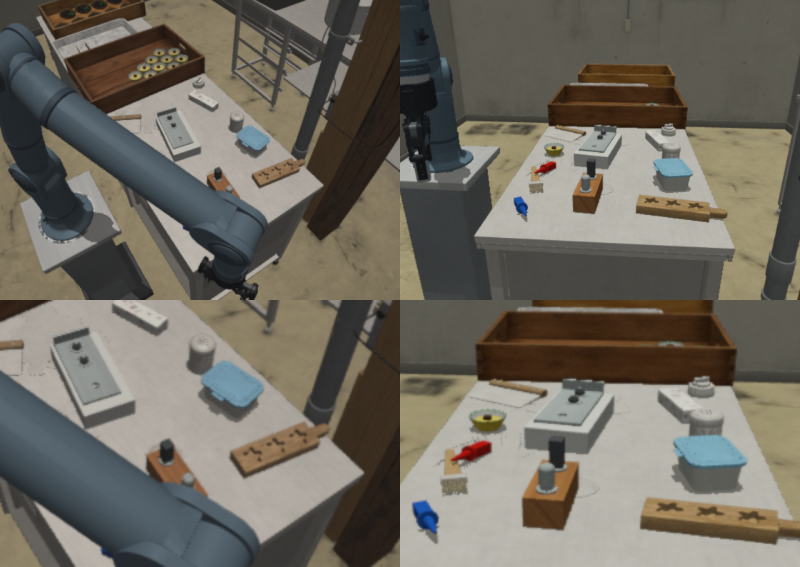

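The drift is dark, in the stand's +y hole at about (0.547,-0.205). The pin is in the -y hole at about (0.541,-0.283). The loose red and blue drifts are decoys. I'll move above the stand and write a helper.

```bash
cat > h.py <<'E'
from workcell import robot
import numpy as np,cv2
from scipy.spatial.transform import Rotation as R
def rnd(a,n=4): return np.round(np.asarray(a,float),n).tolist()
def shot(n):
    s=robot.sense();p=robot.grab_frame(n)
    if n=='wrist':
        T=np.eye(4);T[:3,:3]=s['tool_rot'];T[:3,3]=s['ee_pos'];T=T@np.array(p['mount'])
        p['P'],p['O']=T[:3,3],T[:3,:3]
    else: p['P'],p['O']=np.array(p['position']),np.array(p['orientation'])
    return p
def ray(p,uv):
    K=np.array(p['camera_matrix']);d=np.array([(uv[0]-K[0,2])/K[0,0],(uv[1]-K[1,2])/K[1,1]]);m=d.copy()
    for _ in range(20): m=d/(1+p['k1']*(m@m))
    return p['O']@np.r_[m,1]
def toz(p,uv,z):
    r=ray(p,uv);return p['P']+r*(z-p['P'][2])/r[2]
def proj(p,X):
    c=p['O'].T@(np.array(X)-p['P']);m=c[:2]/c[2];m=m*(1+p['k1']*(m@m));K=np.array(p['camera_matrix'])
    return K[:2,:2]@m+K[:2,2]
def go(pos,yawx,s=None):
    "shift(cm) and turn to reach TCP pos with vertical tool, tool x at world angle yawx deg"
    s=s or robot.sense();Rt=np.array(s['tool_rot']);a=np.radians(yawx)
    x=np.array([np.cos(a),np.sin(a),0]);z=np.array([0,0,-1.]);G=np.c_[x,np.cross(z,x),z]
    print('go',rnd(Rt.T@(np.array(pos)-s['ee_pos'])*100,2),rnd(R.from_matrix(Rt.T@G).as_rotvec(),3))
def st():
    s=robot.sense();print('t',round(s['time_s'],2),'pos',rnd(s['ee_pos']),'F',rnd(s['force'],1),'M',rnd(s['torque'],2),'w',round(s['width'],4),'zax',rnd(s['tool_rot'][:,2],3),'yaw',round(np.degrees(np.arctan2(s['tool_rot'][1,0],s['tool_rot'][0,0])),2));return s
E
python3 -c "
from h import *
go([.545,-.245,.25],88)"
```

```text
go [37.78, -18.7, 0.33] [-0.0, -0.0, -1.072]
```

Call:
servo_tool:
  series: "3.6 -1.8 0 0 0 -0.11;7.2 -3.6 0 0 0 -0.22;10.8 -5.4 0 0 0 -0.33;14.4 -7.2 0 0 0 -0.44;18 -9 0 0 0 -0.55;21.6 -10.8 0 0 0 -0.66;25.2 -12.6 0 0 0 -0.77;28.8 -14.4 0 0 0 -0.88"
  hand: 8.54

```text
time_s: 2.12
ee_pos: [0.4848, -0.3221, 0.2537]
tool_rot: [[0.22, 0.976, 0.001], [0.976, -0.22, -0.001], [-0.0, 0.001, -1.0]]
force: [0.8, -0.2, 0.6]
width: 0.0856
```

```bash
python3 -c "
from h import *
st();go([.545,-.245,.25],88)"
```

```text
t 2.12 pos [0.4848, -0.3221, 0.2537] F [0.8, -0.2, 0.6] M [-0.06, -0.03, 0.0] w 0.0856 zax [0.001, -0.001, -1.0] yaw 77.29
go [8.85, 4.17, 0.37] [0.001, 0.0, -0.187]
```

Call:
servo_tool:
  series: "3 1.4 0 0 0 -0.06;6 2.8 0 0 0 -0.12;8.85 4.2 0 0 0 -0.187;8.85 4.2 0 0 0 -0.187;8.85 4.2 0 0 0 -0.187;8.85 4.2 0 0 0 -0.187;8.85 4.2 0 0 0 -0.187;8.85 4.2 0 0 0 -0.187"

```text
time_s: 2.78
ee_pos: [0.5436, -0.249, 0.2532]
tool_rot: [[0.044, 0.999, -0.001], [0.999, -0.044, -0.001], [-0.001, -0.001, -1.0]]
force: [0.2, 0.3, -0.6]
width: 0.0855
```

```bash
python3 -c "
from h import *
st();p=shot('wrist');cv2.imwrite('pics/w1.png',p['frame']);print(repr(p['P']),repr(p['O']))
for t in('drift_grip','pin_grip','drift','pin'):
    print(t,[(rnd(d['at'],3),round(d['confidence'],2),rnd(proj(p,d['at']),0)) for d in robot.find_in(p,t)[:3]])
q=shot('scene');cv2.imwrite('pics/s1.png',q['frame'])
c=cv2.resize(q['frame'][60:270,180:400],(293,280),interpolation=cv2.INTER_CUBIC)
f=p['frame'].copy();h=np.zeros((420,800,3),np.uint8);h[:,:560]=f;h[:280,560:]=cv2.resize(q['frame'][120:260,200:320],(240,280));cv2.imwrite('pics/v2.png',h)
"
```

```text
t 2.78 pos [0.5436, -0.249, 0.2532] F [0.2, 0.3, -0.6] M [0.02, -0.01, 0.04] w 0.0855 zax [-0.001, -0.001, -1.0] yaw 87.5
array([ 0.5477102 , -0.18188385,  0.37459428]) array([[ 9.99001926e-01, -4.29192153e-02, -1.23730652e-02],
       [-4.46669417e-02, -9.60692226e-01, -2.73998745e-01],
       [-1.26896455e-04,  2.74277941e-01, -9.61650454e-01]])
drift_grip [([0.547, -0.192, 0.11], 0.87, [279.0, 128.0]), ([0.369, -0.302, 0.022], 0.81, [126.0, 233.0]), ([0.375, -0.081, 0.023], 0.77, [92.0, 12.0])]
pin_grip [([0.539, -0.27, 0.095], 0.74, [274.0, 218.0])]
drift [([0.37, -0.08, 0.02], 0.8, [88.0, 12.0]), ([0.547, -0.19, 0.106], 0.77, [279.0, 125.0]), ([0.368, -0.299, 0.027], 0.62, [122.0, 231.0])]
pin [([0.542, -0.266, 0.095], 0.75, [278.0, 213.0])]
```

View pics/v2.png

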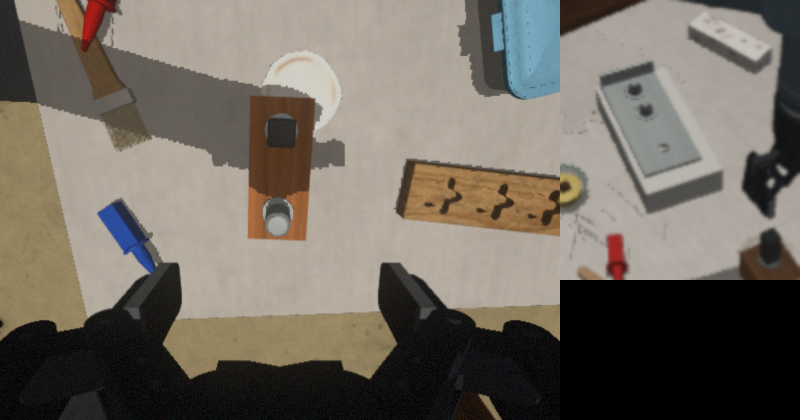

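The wrist view shows the drift's handle top at about (281,133) and the pin's knob top at about (278,220). The stand's top corners are (250,97), (315,97), (307,240) and (248,239). In the scene view the plate hole is near (251,194).

```bash
python3 -c "
from h import *
p=shot('wrist');q=shot('scene');b=dict(shot('side'))
f=p['frame'];g=f.max(2)
m=((g<60)).astype(np.uint8);m[:105]=0;m[165:]=0;m[:,:245]=0;m[:,320:]=0
n,l,s,c=cv2.connectedComponentsWithStats(m);i=1+np.argmax(s[1:,4]);print(s[i],c[i])
cnt=cv2.findContours((l==i).astype(np.uint8),0,2)[0][0]
print(cv2.minAreaRect(cnt))
bx=cv2.boxPoints(cv2.minAreaRect(cnt));B=np.array([toz(p,u,.108) for u in bx]);print('drift box',rnd(B,4),B.mean(0))
for nme,u,z in(('pin knob',(278,221),.092),('c',(250,97),.052),('c',(315,97),.052),('c',(307,240),.052),('c',(248,239),.052)):print(nme,rnd(toz(p,u,z)))
print('hole scene',rnd(toz(q,(251.5,194.5),.052)),'side',rnd(toz(b,(279,205),.052)))
cv2.imwrite('pics/v3.png',np.hstack([cv2.resize(f[80:250,230:330],(400,600),interpolation=1)[:, :400],np.vstack([cv2.resize(b['frame'][155:235,235:315],(400,300)),cv2.resize(q['frame'][150:220,210:290],(400,300))])]))
"
```

```text
[266 120  29  30 792] [280.09343434 134.78787879]
((280.2196044921875, 134.8273468017578), (27.751062393188477, 28.959917068481445), 3.012787342071533)
drift box [[0.5364, -0.206, 0.108], [0.5388, -0.1839, 0.108], [0.5602, -0.1859, 0.108], [0.5583, -0.208, 0.108]] [ 0.54844369 -0.19594626  0.108     ]
pin knob [0.5434, -0.2718, 0.092]
c [0.5221, -0.1639, 0.052]
c [0.5819, -0.1664, 0.052]
c [0.5718, -0.3066, 0.052]
c [0.5108, -0.3029, 0.052]
hole scene [0.5295, 0.0543, 0.052] side [0.553, 0.0551, 0.052]
```

View pics/v3.png

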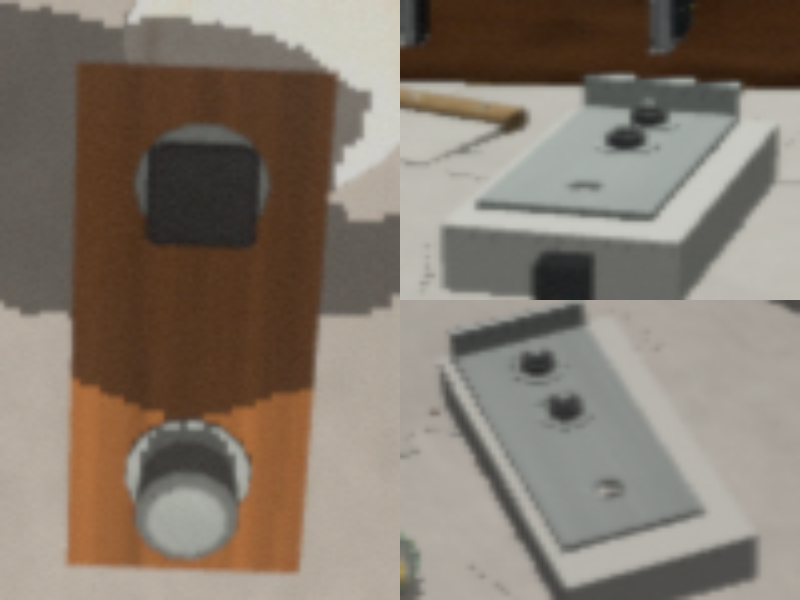

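```bash
python3 -c "
from h import *
st();go([.549,-.1955,.091],85)"
```

```text
t 3.23 pos [0.5447, -0.2469, 0.2533] F [0.8, -0.8, -0.2] M [0.03, -0.06, 0.07] w 0.0853 zax [0.0, 0.0, -1.0] yaw 87.71
go [5.16, 0.22, 16.23] [0.0, -0.0, 0.047]
```

Call:
servo_tool:
  series: "2.5 0.1 2.5 0 0 0.047;5.16 0.22 5 0 0 0.047;5.16 0.22 8 0 0 0.047;5.16 0.22 11 0 0 0.047;5.16 0.22 13.5 0 0 0.047;5.16 0.22 15.5 0 0 0.047;5.16 0.22 16.2 0 0 0.047;5.16 0.22 16.2 0 0 0.047"

```text
time_s: 3.9
ee_pos: [0.5473, -0.1948, 0.089]
tool_rot: [[0.087, 0.996, -0.005], [0.996, -0.087, 0.002], [0.001, -0.005, -1.0]]
force: [-0.7, -0.1, -0.4]
width: 0.0856
```

```bash
python3 -c "
from h import *
st();p=shot('wrist');cv2.imwrite('pics/v4.png',p['frame'])"
```

```text
t 3.9 pos [0.5473, -0.1948, 0.089] F [-0.7, -0.1, -0.4] M [-0.05, 0.04, -0.03] w 0.0856 zax [-0.005, 0.002, -1.0] yaw 85.03
```

View pics/v4.png

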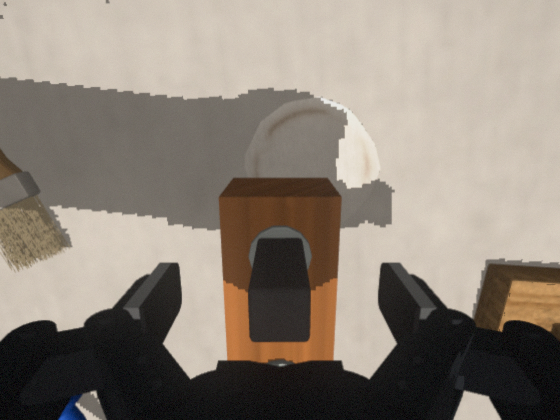

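The handle is centred between the pads (about u=279) and square to them, so I'll close and lift.

Call:
servo_tool:
  series: "0 0 0 0 0 0;0 0 0 0 0 0;0 0 0 0 0 0;0 0 0 0 0 0;0 0 0 0 0 0;0 0 0 0 0 0;0 0 0 0 0 0;0 0 0 0 0 0"
  hand: 1.0
  grip_force: 70

```text
time_s: 4.62
ee_pos: [0.549, -0.1956, 0.0921]
tool_rot: [[0.087, 0.996, -0.0], [0.996, -0.087, -0.0], [-0.0, -0.0, -1.0]]
force: [-2.3, 0.7, 5.9]
width: 0.0209
```

Call:
servo_tool:
  series: "0 0 -1.0 0 0 0;0 0 -3 0 0 0;0 0 -5 0 0 0;0 0 -7 0 0 0;0 0 -9 0 0 0;0 0 -10 0 0 0;0 0 -10 0 0 0;0 0 -10 0 0 0"

```text
time_s: 5.28
ee_pos: [0.5492, -0.1955, 0.1915]
tool_rot: [[0.087, 0.996, 0.001], [0.996, -0.087, -0.0], [-0.0, 0.001, -1.0]]
force: [-0.9, 0.5, -1.1]
width: 0.0209
```

```bash
python3 -c "
from h import *
st();go([.535,-.02,.2],86)"
```

```text
t 5.28 pos [0.5492, -0.1955, 0.1915] F [-0.9, 0.5, -1.1] M [0.01, 0.06, -0.02] w 0.0209 zax [0.001, -0.0, -1.0] yaw 85.02
go [17.36, -2.93, -0.86] [0.001, 0.0, -0.017]
```

Call:
servo_tool:
  series: "3.5 -0.6 -0.2 0 0 0;7 -1.2 -0.4 0 0 0;10.5 -1.8 -0.6 0 0 0;14 -2.4 -0.8 0 0 0;17 -2.9 -0.9 0 0 0;17.3 -2.9 -0.9 0 0 0;17.3 -2.9 -0.9 0 0 0;17.3 -2.9 -0.9 0 0 0"

```text
time_s: 5.95
ee_pos: [0.5342, -0.0211, 0.1988]
tool_rot: [[0.086, 0.996, -0.003], [0.996, -0.086, -0.001], [-0.001, -0.003, -1.0]]
force: [0.1, -0.5, -1.7]
width: 0.0213
```

```bash
python3 -c "
from h import *
s=st();p=shot('wrist');cv2.imwrite('pics/w5.png',p['frame'])
print([(rnd(d['at'],3),round(d['confidence'],2),rnd(proj(p,d['at']),0)) for t in('plate_hole','drift_tip') for d in robot.find_in(p,t)[:3]])
f=p['frame'];u=proj(p,[.535,.054,.052]);print(u);u=np.clip(u.astype(int),[50,50],[500,370])
c=f[u[1]-50:u[1]+50,u[0]-45:u[0]+45];print('crop org',u-[45,50],'scale 6 shown at x400')
cv2.imwrite('pics/v5.png',np.hstack([np.vstack([cv2.resize(f,(400,300)),np.zeros((300,400,3),np.uint8)]),cv2.resize(c,(400,444),interpolation=2) if 0 else cv2.copyMakeBorder(cv2.resize(c,(400,444),interpolation=2),0,156,0,0,0)]))
import pickle;pickle.dump((p['P'],p['O']),open('w5.pkl','wb'))"
```

```text
t 5.95 pos [0.5342, -0.0211, 0.1988] F [0.1, -0.5, -1.7] M [-0.04, 0.01, 0.02] w 0.0213 zax [-0.003, -0.001, -1.0] yaw 85.05
[([0.537, 0.082, 0.048], 0.61, [270.0, 65.0]), ([0.391, -0.049, 0.025], 0.97, [130.0, 233.0]), ([0.53, -0.01, 0.216], 0.82, [262.0, 283.0])]
[270.87498968 103.88169458]
crop org [225  53] scale 6 shown at x400
```

View pics/v5.png

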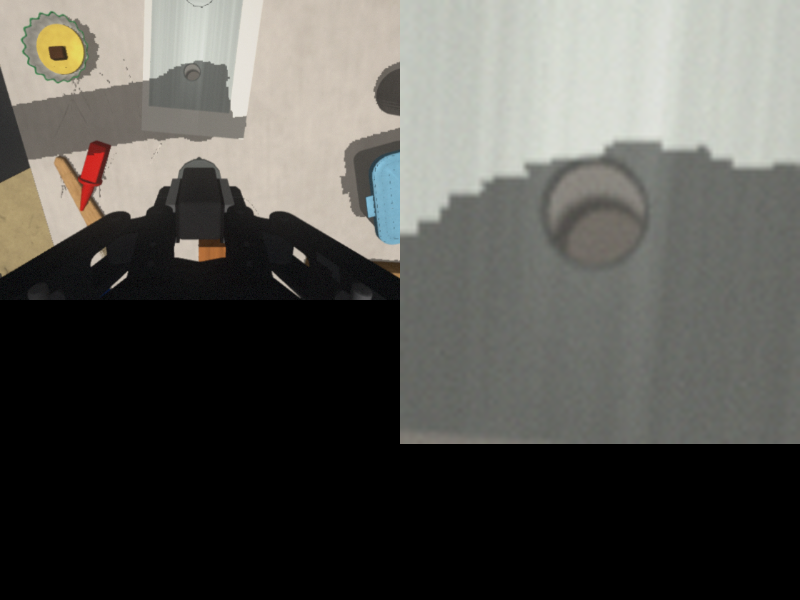

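The plate hole is clear at about (269,101) in the wrist frame. The block's bore shows dark, about 7 px lower (towards -y).

```bash
python3 -c "
from h import *
import pickle
s=st();p=shot('wrist');p['P'],p['O']=pickle.load(open('w5.pkl','rb'))
cr=lambda x,y:(225+(x-400)/4.444,53+y/4.444)
H=toz(p,cr(595,213),.052);B=toz(p,cr(603,200+46),.046);print('plate',rnd(H),'block',rnd(B),'off',rnd(B-H))
b=shot('side');q=shot('scene')
print('side hole scene hole',rnd(toz(b,(272,204.6),.052)),rnd(toz(q,(251.6,193.6),.052)))
go([B[0],B[1],.152],85)
# tip projected into the side view now vs expected
tip=np.array(s['ee_pos'])+np.array([0,0,-.086]);u=proj(b,tip);v=proj(q,tip);print(u,v)
f=lambda p,u:cv2.resize(p['frame'][int(u[1])-60:int(u[1])+30,int(u[0])-45:int(u[0])+45],(400,400),interpolation=2)
a=f(b,u);c=f(q,v)
for im,w in((a,u),(c,v)): cv2.drawMarker(im,(int((w[0]-int(w[0])+45)*4.444),int((w[1]-int(w[1])+60)*4.444)),(0,0,255),0,20,1)
cv2.imwrite('pics/v6.png',np.hstack([a,c]))
"
```

```text
t 6.1 pos [0.5348, -0.0229, 0.1994] F [-0.0, -0.3, -1.6] M [-0.01, 0.01, -0.0] w 0.0211 zax [-0.002, -0.001, -1.0] yaw 84.81
plate [0.5337, 0.0563, 0.052] block [0.5344, 0.0508, 0.046] off [0.0007, -0.0054, -0.006]
side hole scene hole [0.5352, 0.0563, 0.052] [0.5316, 0.0572, 0.052]
go [7.27, -0.72, 4.79] [-0.0, 0.0, -0.002]
[268.63628738 192.35472768] [266.23942869 196.33289572]
```

View pics/v6.png

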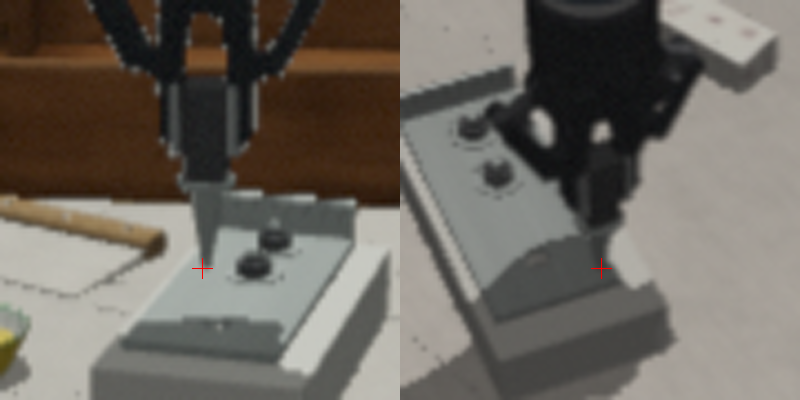

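The predicted tip agrees with both views to within about 1 px. I'll go over the overlap, 7 mm above the plate.

Call:
servo_tool:
  series: "2 -0.2 1 0 0 0;5 -0.5 2.5 0 0 0;7.4 -0.74 4 0 0 0;7.4 -0.74 5 0 0 0;7.4 -0.74 5.5 0 0 0;7.4 -0.74 5.5 0 0 0;7.4 -0.74 5.5 0 0 0;7.4 -0.74 5.5 0 0 0"

```text
time_s: 6.92
ee_pos: [0.5351, 0.0521, 0.146]
tool_rot: [[0.09, 0.996, 0.001], [0.996, -0.09, -0.001], [-0.0, 0.001, -1.0]]
force: [0.4, 0.2, -1.1]
width: 0.0213
```

```bash
python3 -c "
from h import *
s=st();b=shot('side');q=shot('scene')
tip=np.array(s['ee_pos'])+np.array([0,0,-.086]);u=proj(b,tip);v=proj(q,tip);print(u,v)
f=lambda p,u:cv2.resize(p['frame'][int(u[1])-35:int(u[1])+25,int(u[0])-30:int(u[0])+30],(400,400),interpolation=2)
a=f(b,u);c=f(q,v)
cv2.imwrite('pics/v7.png',np.hstack([a,c]))
"
```

```text
t 6.92 pos [0.5351, 0.0521, 0.146] F [0.4, 0.2, -1.1] M [0.01, -0.0, -0.01] w 0.0213 zax [0.001, -0.001, -1.0] yaw 84.85
[271.79638883 202.25642144] [253.37912868 192.41129371]
```

View pics/v7.png

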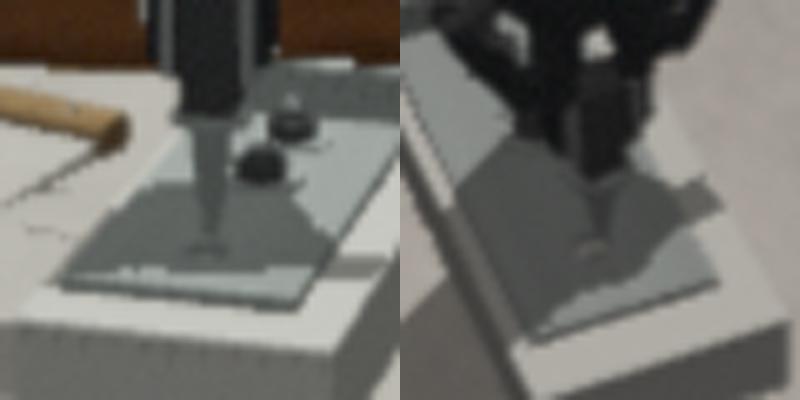

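Well aligned, with the drift about 1 mm to +x. I'll feel the way down.

Call:
servo_tool:
  series: "0 -0.1 0.3 0 0 0;0 -0.1 0.6 0 0 0;0 -0.1 0.8 0 0 0;0 -0.1 1.0 0 0 0;0 -0.1 1.15 0 0 0;0 -0.1 1.3 0 0 0;0 -0.1 1.3 0 0 0;0 -0.1 1.3 0 0 0"

```text
time_s: 7.68
ee_pos: [0.5332, 0.0539, 0.1321]
tool_rot: [[0.087, 0.996, -0.0], [0.996, -0.087, 0.0], [0.0, -0.0, -1.0]]
force: [-0.4, 0.2, -0.8]
width: 0.0214
```

Call:
servo_tool:
  series: "0 0 0.1 0 0 0;0 0 0.2 0 0 0;0 0 0.3 0 0 0;0 0 0.4 0 0 0;0 0 0.5 0 0 0;0 0 0.6 0 0 0;0 0 0.6 0 0 0;0 0 0.6 0 0 0"

```text
time_s: 8.35
ee_pos: [0.5331, 0.0538, 0.1262]
tool_rot: [[0.087, 0.996, -0.0], [0.996, -0.087, 0.0], [-0.0, -0.0, -1.0]]
force: [-0.5, 0.5, -1.2]
width: 0.0211
```

Call:
servo_tool:
  series: "0 0 0.1 0 0 0;-0.03 0 0.2 0 0 0;-0.06 0 0.3 0 0 0;-0.1 0 0.4 0 0 0;-0.1 0 0.5 0 0 0;-0.1 0 0.6 0 0 0;-0.1 0 0.6 0 0 0;-0.1 0 0.6 0 0 0"

```text
time_s: 9.02
ee_pos: [0.5332, 0.0536, 0.1203]
tool_rot: [[0.086, 0.996, 0.0], [0.996, -0.086, 0.001], [0.001, 0.0, -1.0]]
force: [0.4, 2.3, -1.5]
width: 0.0212
```

Call:
servo_tool:
  series: "-0.02 0 0.1 0 0 0;-0.04 0 0.2 0 0 0;-0.06 0 0.3 0 0 0;-0.1 0 0.4 0 0 0;-0.1 0 0.5 0 0 0;-0.1 0 0.6 0 0 0;-0.1 0 0.6 0 0 0;-0.1 0 0.6 0 0 0"

```text
time_s: 9.68
ee_pos: [0.5333, 0.0539, 0.1146]
tool_rot: [[0.086, 0.996, 0.001], [0.996, -0.086, 0.002], [0.003, 0.001, -1.0]]
force: [-0.4, 5.5, 2.2]
width: 0.0209
```

Call:
servo_tool:
  series: "-0.05 0 0.1 0 0 0;-0.1 0 0.2 0 0 0;-0.1 0 0.3 0 0 0;-0.1 0 0.4 0 0 0;-0.1 0 0.5 0 0 0;-0.1 0 0.5 0 0 0;-0.1 0 0.5 0 0 0;-0.1 0 0.5 0 0 0"

```text
time_s: 10.35
ee_pos: [0.5329, 0.0529, 0.1096]
tool_rot: [[0.086, 0.996, 0.0], [0.996, -0.086, 0.002], [0.002, 0.0, -1.0]]
force: [-1.7, 5.0, 2.2]
width: 0.0213
```

Sliding at the friction level, as expected. I'll keep going.

Call:
servo_tool:
  series: "-0.03 0 0.1 0 0 0;-0.06 0 0.2 0 0 0;-0.1 0 0.3 0 0 0;-0.1 0 0.4 0 0 0;-0.1 0 0.5 0 0 0;-0.1 0 0.5 0 0 0;-0.1 0 0.5 0 0 0;-0.1 0 0.5 0 0 0"

```text
time_s: 11.02
ee_pos: [0.5323, 0.0518, 0.1041]
tool_rot: [[0.086, 0.996, -0.001], [0.996, -0.086, 0.002], [0.002, -0.001, -1.0]]
force: [-1.5, 5.7, 2.0]
width: 0.0215
```

Call:
servo_tool:
  series: "0 0 0.1 0 0 0;0 0 0.2 0 0 0;0 0 0.3 0 0 0;0 0 0.4 0 0 0;0 0 0.5 0 0 0;0 0 0.5 0 0 0;0 0 0.5 0 0 0;0 0 0.5 0 0 0"

```text
time_s: 11.68
ee_pos: [0.5323, 0.0518, 0.0991]
tool_rot: [[0.085, 0.996, -0.001], [0.996, -0.085, 0.002], [0.002, -0.001, -1.0]]
force: [-1.6, 5.8, 0.4]
width: 0.0211
```

Call:
servo_tool:
  series: "0 0 0.1 0 0 0;0 0 0.2 0 0 0;0 0 0.3 0 0 0;0 0 0.4 0 0 0;0 0 0.5 0 0 0;0 0 0.55 0 0 0;0 0 0.55 0 0 0;0 0 0.55 0 0 0"

```text
time_s: 12.35
ee_pos: [0.5322, 0.0518, 0.0937]
tool_rot: [[0.085, 0.996, -0.001], [0.996, -0.085, 0.002], [0.002, -0.001, -1.0]]
force: [-2.2, 5.8, 1.2]
width: 0.0211
```

Call:
servo_tool:
  series: "0 0 0.05 0 0 0;0 0 0.1 0 0 0;0 0 0.15 0 0 0;0 0 0.2 0 0 0;0 0 0.25 0 0 0;0 0 0.25 0 0 0;0 0 0.25 0 0 0;0 0 0.25 0 0 0"

```text
time_s: 13.02
ee_pos: [0.5326, 0.0518, 0.0923]
tool_rot: [[0.085, 0.996, -0.001], [0.996, -0.085, 0.001], [0.001, -0.001, -1.0]]
force: [-4.6, 4.2, 7.9]
width: 0.0215
```

The collar is seated: Fz is 8 N at TCP z=0.0923, the same height as at the grasp on the stand. Withdrawing.

Call:
servo_tool:
  series: "0 0 -0.3 0 0 0;0 0 -1 0 0 0;0 0 -2 0 0 0;0 0 -3.2 0 0 0;0 0 -5 0 0 0;0 0 -7.5 0 0 0;0 0 -10 0 0 0;0 0 -10.5 0 0 0"

```text
time_s: 13.68
ee_pos: [0.536, 0.0481, 0.2013]
tool_rot: [[0.089, 0.996, 0.008], [0.996, -0.089, -0.002], [-0.002, 0.008, -1.0]]
force: [1.6, 0.7, 0.4]
width: 0.0213
```

```bash
python3 -c "
from h import *
s=st();go([.549,-.1955,.165],85)
b=shot('side');tip=np.array(s['ee_pos'])+np.array([0,0,-.086]);u=proj(b,tip)
a=cv2.resize(b['frame'][130:240,215:325],(600,600),interpolation=2);cv2.drawMarker(a,tuple(int(x) for x in ((u-[215,130])*600/110)),(0,0,255),0,20,1);cv2.imwrite('pics/v8.png',a)"
```

```text
t 13.68 pos [0.536, 0.0481, 0.2013] F [1.6, 0.7, 0.4] M [0.03, -0.12, -0.0] w 0.0213 zax [0.008, -0.002, -1.0] yaw 84.91
go [-24.14, 3.43, 3.69] [0.008, 0.002, -0.002]
```

View pics/v8.png

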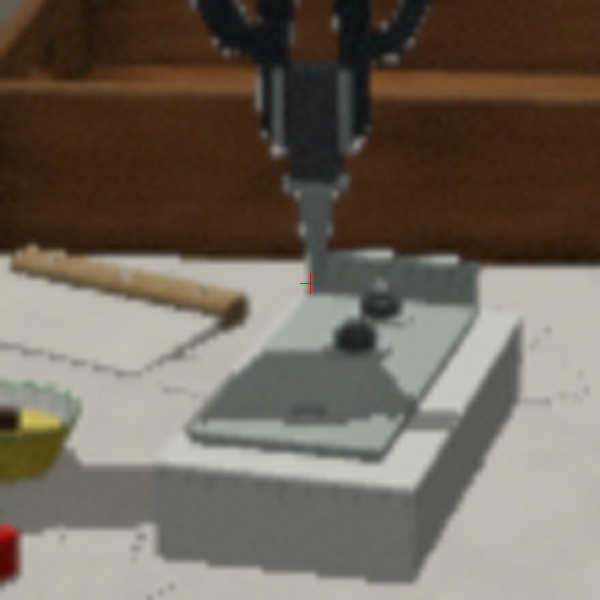

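Call:
servo_tool:
  series: "-3.5 0.5 0 0 0 0;-7.2 1 0 0 0 0;-11 1.6 0 0 0 0;-14.8 2.1 0 0 0 0;-18.5 2.6 0 0 0 0;-22 3.1 0.8 0 0 0;-24.1 3.43 1.8 0 0 0;-24.1 3.43 3 0 0 0"

```text
time_s: 14.4
ee_pos: [0.5441, -0.2033, 0.1651]
tool_rot: [[0.099, 0.995, -0.002], [0.995, -0.099, -0.006], [-0.006, -0.001, -1.0]]
force: [-0.3, -1.0, -1.0]
width: 0.0211
```

Call:
servo_tool:
  series: "0 0 0 0 0 0;0 0 0 0 0 0;0 0 0 0 0 0;0 0 0 0 0 0;0 0 0 0 0 0;0 0 0 0 0 0;0 0 0 0 0 0;0 0 0 0 0 0"

```text
time_s: 15.07
ee_pos: [0.5464, -0.1929, 0.1667]
tool_rot: [[0.086, 0.996, 0.001], [0.996, -0.086, -0.0], [-0.0, 0.001, -1.0]]
force: [0.6, -0.6, -0.9]
width: 0.0211
```

```bash
python3 -c "
from h import *
s=st();go([.549,-.1955,.130],85)"
```

```text
t 15.07 pos [0.5464, -0.1929, 0.1667] F [0.6, -0.6, -0.9] M [0.04, -0.01, 0.03] w 0.0211 zax [0.001, -0.0, -1.0] yaw 85.05
go [-0.23, 0.28, 3.67] [0.001, 0.0, 0.001]
```

Call:
servo_tool:
  series: "-0.1 0.15 0 0 0 0;-0.23 0.28 0.3 0 0 0;-0.23 0.28 1 0 0 0;-0.23 0.28 2 0 0 0;-0.23 0.28 3 0 0 0;-0.23 0.28 3.6 0 0 0;-0.23 0.28 3.6 0 0 0;-0.23 0.28 3.6 0 0 0"

```text
time_s: 15.73
ee_pos: [0.548, -0.1954, 0.1291]
tool_rot: [[0.087, 0.996, -0.002], [0.996, -0.087, 0.001], [0.001, -0.002, -1.0]]
force: [0.9, -0.5, -1.8]
width: 0.021
```

```bash
python3 -c "
from h import *
s=st();go([.549,-.1955,.0925],85)"
```

```text
t 15.73 pos [0.548, -0.1954, 0.1291] F [0.9, -0.5, -1.8] M [-0.04, 0.02, 0.01] w 0.021 zax [-0.002, 0.001, -1.0] yaw 85.03
go [-0.01, 0.11, 3.66] [-0.002, -0.001, 0.0]
```

Call:
servo_tool:
  series: "0 0.08 0.5 0 0 0;0 0.08 1 0 0 0;0 0.08 1.5 0 0 0;0 0.08 2 0 0 0;0 0.08 2.3 0 0 0;0 0.08 2.6 0 0 0;0 0.08 2.6 0 0 0;0 0.08 2.6 0 0 0"

```text
time_s: 16.4
ee_pos: [0.5492, -0.1957, 0.104]
tool_rot: [[0.087, 0.996, -0.001], [0.996, -0.087, 0.0], [0.0, -0.001, -1.0]]
force: [-0.2, 0.4, -2.0]
width: 0.021
```

Call:
servo_tool:
  series: "0 0 0.25 0 0 0;0 0 0.5 0 0 0;0 0 0.7 0 0 0;0 0 0.85 0 0 0;0 0 0.95 0 0 0;0 0 1.05 0 0 0;0 0 1.05 0 0 0;0 0 1.05 0 0 0"

```text
time_s: 17.07
ee_pos: [0.5491, -0.1958, 0.0934]
tool_rot: [[0.087, 0.996, -0.001], [0.996, -0.087, 0.0], [0.0, -0.001, -1.0]]
force: [-2.1, 0.8, -1.4]
width: 0.0215
```

Down to within 1 mm, so I'll lower the last bit, open the fingers and rise.

Call:
servo_tool:
  series: "0 0 0.1 0 0 0;0 0 0.15 0 0 0;0 0 0.15 0 0 0;0 0 0.15 0 0 0;0 0 0.15 0 0 0;0 0 0.15 0 0 0;0 0 0.15 0 0 0;0 0 0.15 0 0 0"

```text
time_s: 17.73
ee_pos: [0.5491, -0.1958, 0.0922]
tool_rot: [[0.087, 0.996, -0.001], [0.996, -0.087, 0.0], [0.0, -0.001, -1.0]]
force: [-2.9, 0.2, 2.1]
width: 0.0213
```

Call:
servo_tool:
  series: "0 0 0.1 0 0 0;0 0 0 0 0 0;0 0 0 0 0 0;0 0 0 0 0 0;0 0 0 0 0 0;0 0 0 0 0 0;0 0 0 0 0 0;0 0 0 0 0 0"
  hand: 6.0

```text
time_s: 18.4
ee_pos: [0.5496, -0.1958, 0.0923]
tool_rot: [[0.087, 0.996, 0.0], [0.996, -0.087, -0.0], [0.0, 0.0, -1.0]]
force: [0.4, 0.4, -0.2]
width: 0.0596
```

Call:
servo_tool:
  series: "0 0 -2 0 0 0;0 0 -5 0 0 0;0 0 -8.5 0 0 0;0 0 -12 0 0 0;0 0 -14 0 0 0;0 0 -14 0 0 0;0 0 -14 0 0 0;0 0 -14 0 0 0"

```text
time_s: 19.07
ee_pos: [0.5487, -0.1956, 0.2313]
tool_rot: [[0.087, 0.996, -0.002], [0.996, -0.087, 0.0], [0.0, -0.002, -1.0]]
force: [-0.6, 0.1, -0.6]
width: 0.0601
```

```bash
python3 -c "
from h import *
s=st();p=shot('wrist');cv2.imwrite('pics/v9.png',p['frame']);go([.5436,-.2755,.081],86)
L=[.549,-.1955];print(proj(p,L+[.108]),proj(p,[.5436,-.2755,.092]))"
```

```text
t 19.07 pos [0.5487, -0.1956, 0.2313] F [-0.6, 0.1, -0.6] M [-0.07, -0.0, 0.01] w 0.0601 zax [-0.002, 0.0, -1.0] yaw 85.02
go [-8.02, 0.28, 14.94] [-0.003, -0.001, -0.017]
[278.4585586  205.84411194] [280.48696943 289.44288169]
```

View pics/v9.png

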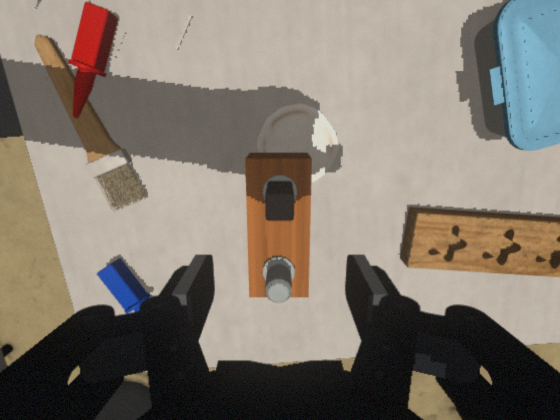

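The drift stands upright in its hole again. The pin's knob top at (279,290) is within 1-2 px of my prediction, so I'll take the pin.

Call:
servo_tool:
  series: "-2.5 0.1 0 0 0 0;-5.5 0.2 1.5 0 0 -0.017;-8 0.25 3.5 0 0 -0.017;-8 0.25 6.5 0 0 -0.017;-8 0.25 9.5 0 0 -0.017;-8 0.25 12.5 0 0 -0.017;-8 0.25 14 0 0 -0.017;-8 0.25 14.7 0 0 -0.017"

```text
time_s: 19.78
ee_pos: [0.5407, -0.2739, 0.0794]
tool_rot: [[0.07, 0.998, -0.01], [0.998, -0.07, 0.005], [0.004, -0.01, -1.0]]
force: [0.4, 0.4, 0.3]
width: 0.0602
```

Call:
servo_tool:
  series: "0 0 0 0 0 0;0 0 0 0 0 0;0 0 0 0 0 0;0 0 0 0 0 0;0 0 0 0 0 0;0 0 0 0 0 0;0 0 0 0 0 0;0 0 0 0 0 0"

```text
time_s: 20.45
ee_pos: [0.5452, -0.2758, 0.0858]
tool_rot: [[0.07, 0.998, 0.001], [0.998, -0.07, -0.0], [-0.0, 0.001, -1.0]]
force: [-1.3, 0.2, 0.0]
width: 0.06
```

Call:
servo_tool:
  series: "0 0 0 0 0 0;0 0 0 0 0 0;0 0 0 0 0 0;0 0 0 0 0 0;0 0 0 0 0 0;0 0 0 0 0 0;0 0 0 0 0 0;0 0 0 0 0 0"
  hand: 1.2
  grip_force: 70

```text
time_s: 21.12
ee_pos: [0.5431, -0.2757, 0.0854]
tool_rot: [[0.07, 0.998, -0.005], [0.998, -0.07, 0.001], [0.0, -0.005, -1.0]]
force: [-3.9, 0.7, 4.8]
width: 0.0225
```

Call:
servo_tool:
  series: "0 0 -1 0 0 0;0 0 -3 0 0 0;0 0 -5.5 0 0 0;0 0 -8 0 0 0;0 0 -10.5 0 0 0;0 0 -12 0 0 0;0 0 -12 0 0 0;0 0 -12 0 0 0"

```text
time_s: 21.78
ee_pos: [0.5459, -0.2759, 0.2065]
tool_rot: [[0.07, 0.998, 0.003], [0.998, -0.07, -0.001], [-0.001, 0.003, -1.0]]
force: [0.3, -0.1, -1.1]
width: 0.0217
```

```bash
python3 -c "
from h import *
s=st();go([.534,-.02,.2],85)"
```

```text
t 21.78 pos [0.5459, -0.2759, 0.2065] F [0.3, -0.1, -1.1] M [-0.0, 0.02, 0.07] w 0.0217 zax [0.003, -0.001, -1.0] yaw 86.0
go [25.45, -2.97, 0.62] [0.003, 0.001, 0.017]
```

Call:
servo_tool:
  series: "3 -0.3 0 0 0 0;6.8 -0.8 0 0 0 0;10.6 -1.2 0 0 0 0;14.4 -1.6 0 0 0 0;18.2 -2 0 0 0 0;22 -2.5 0 0 0 0;25.4 -2.97 0.6 0 0 0;25.4 -2.97 0.6 0 0 0"

```text
time_s: 22.45
ee_pos: [0.5303, -0.0094, 0.1968]
tool_rot: [[0.056, 0.998, -0.005], [0.998, -0.056, 0.006], [0.006, -0.005, -1.0]]
force: [-0.4, 1.7, -1.0]
width: 0.022
```

Call:
servo_tool:
  series: "0 0 0 0 0 0;0 0 0 0 0 0;0 0 0 0 0 0;0 0 0 0 0 0;0 0 0 0 0 0;0 0 0 0 0 0;0 0 0 0 0 0;0 0 0 0 0 0"

```text
time_s: 23.12
ee_pos: [0.5333, -0.0207, 0.1994]
tool_rot: [[0.071, 0.998, 0.0], [0.998, -0.071, 0.0], [0.0, 0.0, -1.0]]
force: [0.0, 0.6, -1.1]
width: 0.0221
```

```bash
python3 -c "
from h import *
import pickle
s=st();p=shot('wrist');b=shot('side');q=shot('scene');pickle.dump((p['P'],p['O']),open('w10.pkl','wb'))
u=proj(p,[.533,.0525,.052]).astype(int);c=p['frame'][u[1]-45:u[1]+45,u[0]-45:u[0]+45];print('org',u-45)
tip=np.array(s['ee_pos'])+[0,0,-.0735];ims=[cv2.resize(c,(400,400),interpolation=2)]
for k in(b,q):
    u=proj(k,tip);o=u.astype(int)-[35,50];a=cv2.resize(k['frame'][o[1]:o[1]+70,o[0]:o[0]+70],(400,300) if k is q else (400,400),interpolation=2)
    cv2.drawMarker(a,(int((u-o)[0]*400/70),int((u-o)[1]*a.shape[0]/70)),(0,0,255),0,16,1);ims.append(a)
cv2.imwrite('pics/v10.png',np.hstack(ims[:2]))"
```

```text
t 23.12 pos [0.5333, -0.0207, 0.1994] F [0.0, 0.6, -1.1] M [0.03, 0.03, 0.03] w 0.0221 zax [0.0, 0.0, -1.0] yaw 85.95
org [225  61]
```

View pics/v10.png

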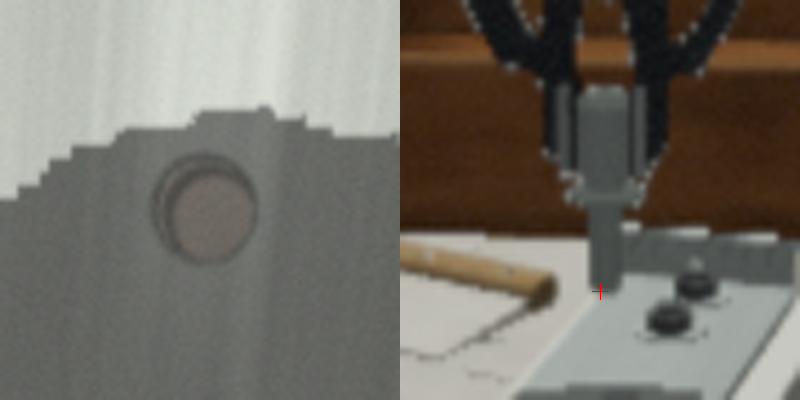

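The holes are nearly in line: plate hole at about (271,108) px, and the bore is visible at about (273,110). The pin hangs straight.

```bash
python3 -c "
from h import *
import pickle
s=st();p=shot('wrist');p['P'],p['O']=pickle.load(open('w10.pkl','rb'))
cr=lambda x,y:(225+x/4.444,61+y/4.444)
print(rnd(toz(p,cr(205,209),.052)),rnd(toz(p,cr(213,217),.046)))
go([.5335,.0518,.136],85.95)"
```

```text
t 23.27 pos [0.5332, -0.0203, 0.1994] F [0.0, 1.2, -0.3] M [0.01, 0.03, 0.01] w 0.022 zax [0.0, 0.0, -1.0] yaw 85.99
[0.5333, 0.0514, 0.052] [0.5345, 0.0501, 0.046]
go [7.19, -0.48, 6.34] [0.0, -0.0, 0.001]
```

Call:
servo_tool:
  series: "2 -0.15 1 0 0 0;4.5 -0.3 2.5 0 0 0;7.13 -0.46 4 0 0 0;7.13 -0.46 5.5 0 0 0;7.13 -0.46 6.3 0 0 0;7.13 -0.46 6.3 0 0 0;7.13 -0.46 6.3 0 0 0;7.13 -0.46 6.3 0 0 0"

```text
time_s: 23.98
ee_pos: [0.5344, 0.0498, 0.137]
tool_rot: [[0.072, 0.997, 0.001], [0.997, -0.072, -0.001], [-0.0, 0.001, -1.0]]
force: [-0.1, -0.5, -0.8]
width: 0.0224
```

Call:
servo_tool:
  series: "0 0 0 0 0 0;0 0 0 0 0 0;0 0 0 0 0 0;0 0 0 0 0 0;0 0 0 0 0 0;0 0 0 0 0 0;0 0 0 0 0 0;0 0 0 0 0 0"

```text
time_s: 24.65
ee_pos: [0.5335, 0.0512, 0.1363]
tool_rot: [[0.07, 0.998, -0.0], [0.998, -0.07, 0.0], [0.0, -0.0, -1.0]]
force: [0.2, -0.1, -0.7]
width: 0.022
```

```bash
python3 -c "
from h import *
s=st();go([.5337,.0512,.12],85.95)
b=shot('side');q=shot('scene');tip=np.array(s['ee_pos'])+[0,0,-.0735];ims=[]
for k in(b,q):
    u=proj(k,tip);o=u.astype(int)-[25,35];a=cv2.resize(k['frame'][o[1]:o[1]+50,o[0]:o[0]+50],(400,400),interpolation=2);ims.append(a)
cv2.imwrite('pics/v11.png',np.hstack(ims))"
```

```text
t 24.65 pos [0.5335, 0.0512, 0.1363] F [0.2, -0.1, -0.7] M [-0.02, -0.06, -0.04] w 0.022 zax [-0.0, 0.0, -1.0] yaw 86.0
go [-0.0, 0.02, 1.63] [-0.0, -0.0, 0.001]
```

View pics/v11.png

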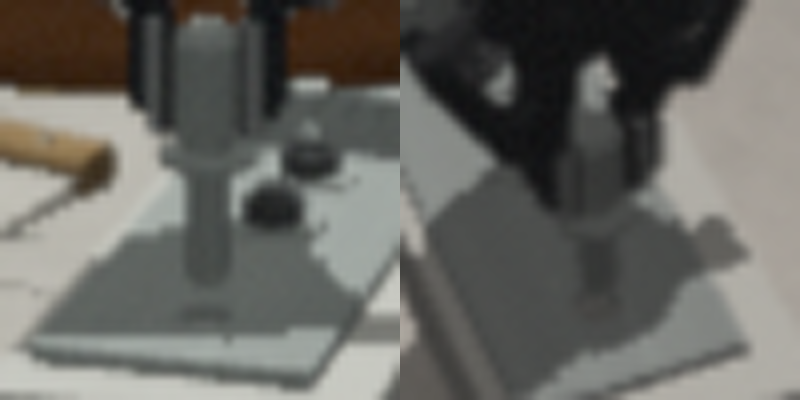

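The pin is right above the hole in both views, so I'll lower it gently.

Call:
servo_tool:
  series: "0 0 0.2 0 0 0;0 0 0.4 0 0 0;0 0 0.6 0 0 0;0 0 0.8 0 0 0;0 0 1.0 0 0 0;0 0 1.2 0 0 0;0 0 1.3 0 0 0;0 0 1.3 0 0 0"

```text
time_s: 25.42
ee_pos: [0.5333, 0.0512, 0.1229]
tool_rot: [[0.07, 0.998, -0.001], [0.998, -0.07, 0.0], [-0.0, -0.001, -1.0]]
force: [0.6, 0.8, -0.5]
width: 0.0221
```

Tip at about 0.049: it is in the plate with no contact.

Call:
servo_tool:
  series: "0 0 0.1 0 0 0;0 0 0.2 0 0 0;0 0 0.3 0 0 0;0 0 0.4 0 0 0;0 0 0.5 0 0 0;0 0 0.6 0 0 0;0 0 0.6 0 0 0;0 0 0.6 0 0 0"

```text
time_s: 26.08
ee_pos: [0.5334, 0.0512, 0.1171]
tool_rot: [[0.07, 0.998, -0.0], [0.998, -0.07, 0.0], [0.0, -0.0, -1.0]]
force: [-0.3, -0.1, -1.4]
width: 0.0222
```

Call:
servo_tool:
  series: "0 0 0.15 0 0 0;0 0 0.3 0 0 0;0 0 0.45 0 0 0;0 0 0.6 0 0 0;0 0 0.75 0 0 0;0 0 0.9 0 0 0;0 0 0.9 0 0 0;0 0 0.9 0 0 0"

```text
time_s: 26.75
ee_pos: [0.5334, 0.0512, 0.108]
tool_rot: [[0.07, 0.998, -0.0], [0.998, -0.07, 0.0], [-0.0, -0.0, -1.0]]
force: [-0.2, 0.8, -2.0]
width: 0.0221
```

The tip is at about 0.0345, well inside the block, and still free.

Call:
servo_tool:
  series: "0 0 0.3 0 0 0;0 0 0.6 0 0 0;0 0 0.9 0 0 0;0 0 1.2 0 0 0;0 0 1.5 0 0 0;0 0 1.8 0 0 0;0 0 1.8 0 0 0;0 0 1.8 0 0 0"

```text
time_s: 27.42
ee_pos: [0.5332, 0.0511, 0.0898]
tool_rot: [[0.07, 0.998, -0.001], [0.998, -0.07, -0.0], [-0.0, -0.001, -1.0]]
force: [-0.8, 1.0, -0.9]
width: 0.0217
```

Call:
servo_tool:
  series: "0 0 0.1 0 0 0;0 0 0.2 0 0 0;0 0 0.3 0 0 0;0 0 0.4 0 0 0;0 0 0.45 0 0 0;0 0 0.45 0 0 0;0 0 0.45 0 0 0;0 0 0.45 0 0 0"

```text
time_s: 28.08
ee_pos: [0.5334, 0.0513, 0.0857]
tool_rot: [[0.07, 0.998, -0.0], [0.998, -0.07, 0.0], [0.0, -0.0, -1.0]]
force: [-1.4, 2.1, 0.1]
width: 0.0219
```

Call:
servo_tool:
  series: "0 0 0.05 0 0 0;0 0 0.1 0 0 0;0 0 0.15 0 0 0;0 0 0.2 0 0 0;0 0 0.2 0 0 0;0 0 0.2 0 0 0;0 0 0.2 0 0 0;0 0 0.2 0 0 0"

```text
time_s: 28.75
ee_pos: [0.5343, 0.0513, 0.0855]
tool_rot: [[0.07, 0.998, 0.001], [0.998, -0.07, -0.001], [-0.001, 0.001, -1.0]]
force: [-5.3, 0.9, 9.2]
width: 0.0216
```

Contact at 9 N at the seated height, so the collar is on the plate. Release, rise clear and look.

Call:
servo_tool:
  series: "0 0 -0.1 0 0 0;0 0 -0.1 0 0 0;0 0 -0.1 0 0 0;0 0 -0.1 0 0 0;0 0 -0.1 0 0 0;0 0 -0.1 0 0 0;0 0 -0.1 0 0 0;0 0 -0.1 0 0 0"
  hand: 6.0

```text
time_s: 29.42
ee_pos: [0.5336, 0.0512, 0.0847]
tool_rot: [[0.07, 0.998, -0.0], [0.998, -0.07, 0.0], [0.0, -0.0, -1.0]]
force: [0.4, 0.3, 0.3]
width: 0.0601
```

Call:
servo_tool:
  series: "0 0 -2 0 0 0;0 0 -5 0 0 0;-1 0 -8.5 0 0 0;-4 0 -11 0 0 0;-7 0 -13 0 0 0;-9 0 -13 0 0 0;-9 0 -13 0 0 0;-9 0 -13 0 0 0"

```text
time_s: 30.08
ee_pos: [0.5271, -0.0403, 0.2149]
tool_rot: [[0.074, 0.997, 0.0], [0.997, -0.074, -0.0], [-0.0, 0.0, -1.0]]
force: [0.7, 0.8, -0.5]
width: 0.0598
```

```bash
python3 -c "
from h import *
s=st();p=shot('wrist');b=shot('side')
x,y=proj(p,[.5335,.0513,.07]).astype(int);print(x,y)
y=max(y,50)
A=cv2.resize(p['frame'][y-50:y+50,x-50:x+50],(400,400),interpolation=2)
B=cv2.resize(b['frame'][150:330,190:370],(400,400),interpolation=2)
cv2.imwrite('pics/v12.png',np.hstack([A,B]))"
```

```text
t 30.08 pos [0.5271, -0.0403, 0.2149] F [0.7, 0.8, -0.5] M [0.03, -0.02, 0.02] w 0.0598 zax [0.0, -0.0, -1.0] yaw 85.76
277 80
```

View pics/v12.png

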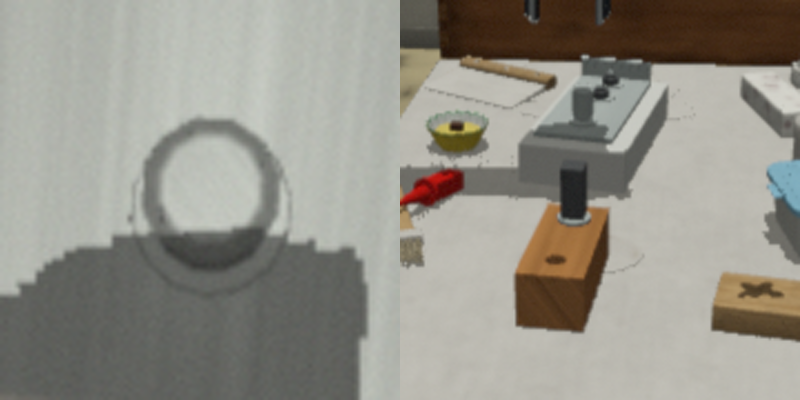

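The pin is upright with its collar flat on the plate. The drift is back in the stand and the other things look undisturbed. Handing in.

```bash
python3 -c "
from h import *
print(robot.finish_job())"
```

```text
the job is handed in; nothing more can be done
None
```

The job is done and was handed in at about 30 s. The highest force read at the end of any move was about 9 N; forces during moves were not logged.

- **Drift:** I worked it down through both holes until its collar met the plate. I felt 8 N at the same tool height as when I picked it up from the stand. This drew the plate about 5 mm into line, and I then stood the drift back in its own stand hole.
- **Pin:** It went down through both holes with almost no resistance until its collar seated, with 9 N felt at its own pick-up height.
- **Last checks:** The final pictures show the pin upright with its collar flat on the plate and the drift upright in the stand. The bystanders that show there look unmoved. The gripper is clear of everything. The flush fit rests on height and force agreeing to within about 1 mm; I did not measure the gap itself.
- **Disagreements:** The side camera and the arm differed by about 1 mm in x throughout, and before the pin went in the two holes still looked about 1 to 2 mm apart. Both were within the pin's 3 mm clearance. The closed finger opening on the pin's 24 mm knob read about 22 mm, but the grip held without slipping.

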